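# Put the stirrer control box away in the bench drawer

## Task

Put the grey control box with the round metal knob on top into the open drawer: set it down upright on the drawer floor, do not drop it, and let go. Then push the drawer fully shut without slamming it. Leave the similar box that has no knob where it is.

Things in the scene. Friction and masses are not known exactly. Their poses are not given: they have to be found in the camera images.
- control_box: the box to put away: a grey cast case, 90 mm (its x) by 58 mm (its y) and 30 mm high, with one plain upright steel knob (28 mm diameter, 24 mm tall, its top 54 mm above the case's underside) in the middle of its lid; about 0.3 kg. Loose on the bench. Origin: centre of the underside; z up
- battery_box: the similar box that stays where it is: the same grey 90 x 58 x 30 mm case with no knob, only a flat black patch on its lid. Loose on the bench. Origin: centre of the underside; z up
- drawer (a joint): how far the drawer is open, in m: 0 shut, 0.20 fully open; starts 0.16 to 0.19. About 2 N of friction; stays where left. It slides out of a fixed bench-top unit 270 mm deep, 250 wide, 106 high (roof underside at 94); a tube rack 98 mm tall stands on top, 185 mm back from the front edge. The joint value is also the length, from the front face back, that the roof leaves uncovered
- drawer_front (a point): centre of the drawer's flat outer front (no handle), 49 mm above the bench; moves with the drawer. x: the way it slides shut, y: left along the front, z: up. Front 246 mm wide, 16 thick, top edge 86 above the bench. The inner floor (black liner) is 27 mm below this point, 22 above the bench, from 22 to 235 mm behind it in x and 101 either side in y; side walls reach 60 above the bench
Not all that is in view belongs to the job. What is shaped like the control_box but purple is not meant.

How it is judged:
On the way:
1. the control box stands on the floor of the open drawer, let go (value of joint drawer above 0.1 m and x of control_box in the frame of drawer_front between 0.03 and 0.22 m and y of control_box in the frame of drawer_front between -0.1 and 0.1 m and z of control_box in the frame of drawer_front below -0.017 m and angle between control_box's own z axis and vertical below 0.17 rad and contact force between the fingers and control_box below 0.1 N), for 0.2 s.
At the end, for the whole second after the job is handed in: The drawer is shut to within 10 mm, the control box is at rest inside it, standing on its floor within 10 degrees of upright, and the box without a knob is within 30 mm of where it began (value of joint drawer below 0.01 m and x of control_box in the frame of drawer_front between 0.03 and 0.22 m and y of control_box in the frame of drawer_front between -0.1 and 0.1 m and z of control_box in the frame of drawer_front below -0.017 m and angle between control_box's own z axis and vertical below 0.17 rad and linear speed of control_box below 0.02 m/s and distance of battery_box from where it was at the start of the episode below 0.03 m); the robot touches nothing.
It fails at once if the control box is dropped (moves faster than 0.7 m/s with the fingers off it, a fall of some 25 mm) (linear speed of control_box above 0.7 m/s and contact force between the fingers and control_box below 0.1 N).
It fails at once if the drawer is slammed (faster than 0.6 m/s) (velocity of joint drawer below -0.6 m/s).
It fails at once if the box without a knob is moved by more than 30 mm (distance of battery_box from where it was at the start of the episode above 0.03 m).
It also fails if it takes over 48 s, if anything falls off the work surface, if the arm or the gripper's body presses on something with over 40 N, if the wrist force passes 120 N, or if a joint passes its speed limit or range.

## Robot

A 6-joint arm with a two-finger parallel gripper is mounted at the origin on the work surface. World frame = base frame: x ahead of the robot, y to its left, z up, the work surface at z = 0. Lengths are in m, angles in rad, forces in N, time in s.
With the tool pointing down it reaches from about 0.4 to 0.825 m from the base axis. Payload 7 kg.
Tool frame: the origin (TCP) lies at the very end of the fingers, on their centre line; the grasp point (between the pads) lies 19 mm behind it; y points along the fingers, x is the direction in which the jaws open and shut, and the axes are right-handed (so a half turn about y gives the same grasp; the last joint's range is limited). The gripper opens to 88 mm and grips with 3 to 60 N. Pads are 19 mm wide; open, the fingers measure 130 mm over their backs; the gripper's body (78 mm by 193 mm) begins 47 mm behind the grasp point.
Start: joints at [-0.946, 0.359, 0.012, 0, -1.224, -0.288], TCP at [0.223, -0.637, 0.227] pointing down, gripper open.
Joint ranges: [-3.07, 3.07], [-1.43, 2.12], [-1.02, 1.25], [-3.03, 1.67], [-3.05, -0], [-3.03, 3.03]. Speed limits (rad/s): [2.39, 2.39, 3.01, 3.14, 3.14, 3.14].

## Interface

Orientations are given as a 3x3 rotation matrix whose columns are the frame's x, y, z axes.
In Python, from plant import bot gives the robot as it stands. The module is installed in compiled form; this text tells all that it offers. Calls block until the motion is done:
- bot.move_to(position, orientation): joint-space move of the TCP to a pose.
- bot.line_to(position, feed=0.15, rot=None, f_stop=None): straight line of the TCP; rot=None keeps the orientation; feed is the mean speed in m/s. With f_stop (N) it stops when the force on the tool has changed by that much, and returns True; else False.
- bot.movej(angles): joint-space move.
- bot.gripper_to(opening, effort=None): finger opening in m; effort is the grip in N (None keeps the last); returns when the fingers have stopped.
- bot.pause(seconds).
- bot.solve_ik(position, orientation): joint angles nearest the present ones, or None.
- bot.state(): the state.
- bot.capture(name): name is "scene" or "top" or "wrist"; returns the picture (384x512x3 uint8, blue, green, red); there is no depth.
- bot.camera_model(name): a dict with "intrinsics" (3x3 intrinsics, pixels), "R" (3x3) and "t" (3): a world point X has camera coordinates R X + t; the wrist camera has in their place "tool_from_camera" (4x4, takes a point from camera to tool coordinates, whose origin is the TCP and whose axes are the tool frame's). Camera axes: x right, y down, z forward; pixel columns grow to the right and rows downward; lengths in m; the calibration is good to about 2 mm. The wrist camera is an equidistant fisheye: a pixel r from the principal point sees the ray r / f radians off the axis. A picture is of the moment at which its call begins: read the wrist's pose just before it. camera_model takes no time and is no camera call.
A pose or a line that the arm cannot do raises bot.Unreachable and nothing moves.
- bot.sign_off(): hands the job in, once; it reports no verdict.
The state is a dict: "time_s": time; "q": joint angles; "dq": joint speeds; "joint_torque": joint torques, N m; "position": TCP position; "orientation": TCP orientation; "force": force on the tool from outside, world axes, zero at the start; "torque": the same for the moment, N m; "finger_gap": finger opening in m.
Only numpy, scipy, OpenCV 4.12 (cv2) and the standard library are available. Lean on these libraries where they do the work, as an engineer would, in place of code of your own. Each camera call takes 0.05 s, during which the arm holds its last target. There are 200 camera calls.

## Working session

There is one attempt and no reset: what is moved stays moved. The work goes in short steps, each a Python script; the robot and the scene stay as the last script left them, time stands still between calls to the robot, and variables do not carry over. Pictures are saved under pics/ and viewed, on a budget of 10 in all, crops included, one or two more only if the job needs it, and the job is handed in when it is done.

```bash
mkdir -p pics; ls
python3 - <<'E'
from plant import bot
import cv2,numpy as np
for n in("scene","top"):
    cv2.imwrite(f"pics/{n}0.png",bot.capture(n)); m=bot.camera_model(n); print(n,{k:np.round(v,4).tolist() if not isinstance(v,str) else v for k,v in m.items()})
m=bot.camera_model("wrist");print(m)
s=bot.state();print(s)
E
```

```text
pics
scene {'intrinsics': [[432.1628, 0.0, 256.3548], [0.0, 432.1628, 195.3667], [0.0, 0.0, 1.0]], 'R': [[0.8021, 0.5969, 0.0151], [0.3482, -0.4471, -0.8239], [-0.4851, 0.6662, -0.5665]], 't': [-0.3283, -0.1773, 1.5276]}
top {'intrinsics': [[354.2898, 0.0, 258.2446], [0.0, 354.2898, 191.0523], [0.0, 0.0, 1.0]], 'R': [[-0.0053, -0.9993, -0.0379], [-0.9981, 0.0076, -0.0606], [0.0608, 0.0375, -0.9974]], 't': [-0.0941, 0.4683, 0.8541]}
{'intrinsics': array([[297.31863964,   0.        , 254.98901812],
       [  0.        , 297.31863964, 193.33893438],
       [  0.        ,   0.        ,   1.        ]]), 'tool_from_camera': array([[ 9.99998947e-01,  5.44340934e-04,  1.34555780e-03,
         2.68223450e-04],
       [-1.12739120e-03, -2.92604501e-01,  9.56232887e-01,
        -1.59270159e-01],
       [ 9.14232971e-04, -9.56233397e-01, -2.92603579e-01,
         7.99170279e-02],
       [ 0.00000000e+00,  0.00000000e+00,  0.00000000e+00,
         1.00000000e+00]])}
{'time_s': 0.1, 'q': array([-9.45845173e-01,  3.59318936e-01,  1.11507363e-02, -3.18852837e-04,
       -1.22415138e+00, -2.88083181e-01]), 'dq': array([ 0.00056219, -0.00302225,  0.00041026,  0.00116738,  0.00032781,
       -0.00084221]), 'joint_torque': array([-1.60758365e-03, -5.84164596e+01,  2.93748593e+01,  7.01554388e+00,
        1.01484740e-02, -6.37810581e-05]), 'position': array([ 0.22291902, -0.63664169,  0.22571228]), 'orientation': array([[-3.30429771e-01, -6.47976583e-04, -9.43830359e-01],
       [ 9.43829316e-01,  1.41078473e-03, -3.30430374e-01],
       [ 1.54565260e-03, -9.99998795e-01,  1.45414020e-04]]), 'force': array([-0.26718143,  0.78369076,  0.38190586]), 'torque': array([0.03129103, 0.0159789 , 0.01795787]), 'finger_gap': 0.08771281194038628}
```

Run:
```python
import cv2,numpy as np
a=cv2.imread("pics/scene0.png");b=cv2.imread("pics/top0.png")
cv2.imwrite("pics/s1.png",cv2.resize(a,(800,600),interpolation=3));cv2.imwrite("pics/t1.png",cv2.resize(b,(800,600),interpolation=3))
```

```text
(no output)
```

View pics/s1.png

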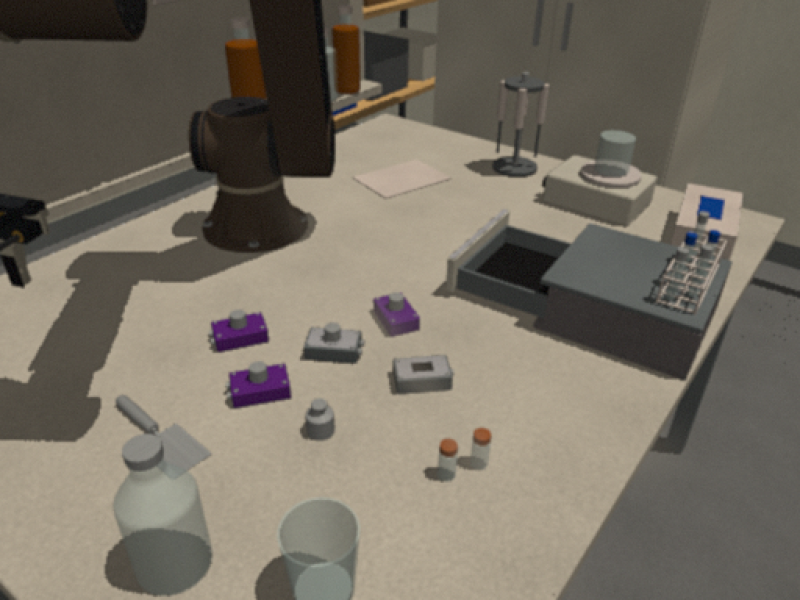

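View pics/t1.png

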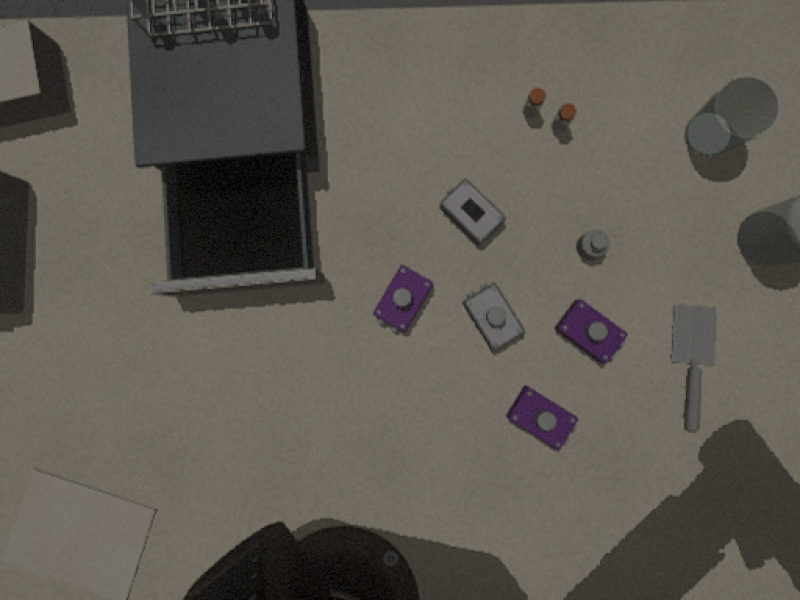

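The candidates, as (scene; top) pixels in the 800x600 views, are:
- Grey box with knob: (334,343; 495,317). This is the target.
- Grey box with a black patch and no knob: (422,373; 472,210). It stays.
- Purple lookalikes: (238,331; 543,420), (259,383; 590,331) and (397,312; 403,298).
- Grey bottle: (319,418; 595,244).

The open drawer's front is at (480,255; 235,283). Next is one close crop to check the choice and pick edges.

```bash
cat > h.py <<'E'
import numpy as np,cv2
from plant import bot
def ray(n,uv):
    m=bot.camera_model(n);R,t=np.array(m["R"]),np.array(m["t"])
    d=R.T@np.linalg.inv(m["intrinsics"])@np.array([*uv,1.]); return -R.T@t,d/np.linalg.norm(d)
def onz(r,z): return r[0]+r[1]*(z-r[0][2])/r[1][2]
def tri(*rs):
    A=sum(np.eye(3)-np.outer(d,d) for c,d in rs);b=sum((np.eye(3)-np.outer(d,d))@c for c,d in rs)
    X=np.linalg.solve(A,b);return X,[float(np.linalg.norm((np.eye(3)-np.outer(d,d))@(X-c)))for c,d in rs]
E
python3 - <<'E'
from h import *
a=cv2.imread("pics/scene0.png");b=cv2.imread("pics/top0.png")
f=lambda i,x,y,w,h,s:cv2.convertScaleAbs(cv2.resize(i[y:y+h,x:x+w],(w*s,h*s),interpolation=cv2.INTER_CUBIC),alpha=1.4)
o=np.vstack([np.hstack([f(a,180,190,66,50,6),f(b,285,170,66,50,6)]),np.hstack([f(a,275,130,132,90,3),f(b,85,90,132,90,3)])])
cv2.imwrite("pics/c1.png",o);print(o.shape)
E
```

```text
(570, 792, 3)
```

View pics/c1.png

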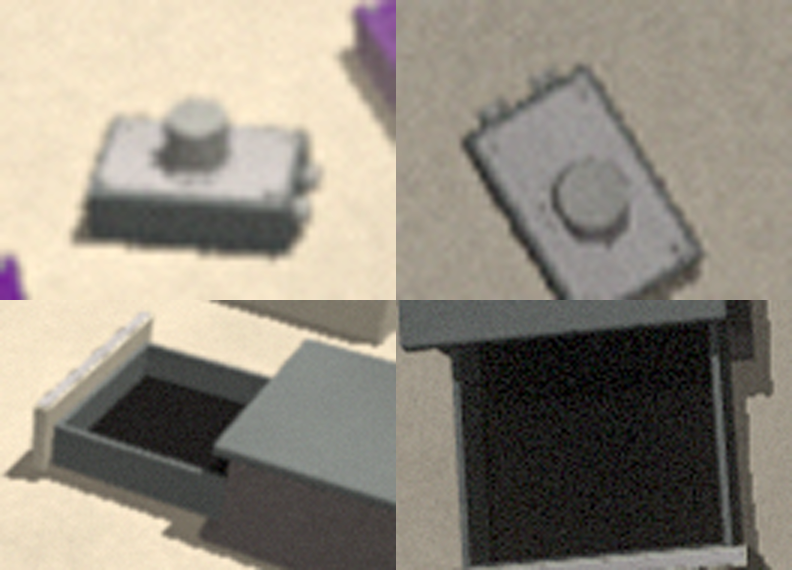

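Target confirmed: grey lid with the steel knob. In the crop the knob top is at scene (197,115) and top (591,193), and the lid corners and drawer front edges are visible. Now triangulating.

Run:
```python
from h import *
np.set_printoptions(precision=4,suppress=True)
S=lambda x,y:ray("scene",(x,y));T=lambda x,y:ray("top",(x,y))
o=lambda x,y,x0,y0,s:(x0+(x+.5)/s-.5,y0+(y+.5)/s-.5)
k=tri(S(*o(197,115,180,190,6)),T(*o(195,193,285,170,6)));print("knob top",k)
L=[onz(T(*o(x,y,285,170,6)),.03) for x,y in((72,135),(189,68),(307,255))]
print("lid",L,"sides",np.linalg.norm(L[1]-L[0]),np.linalg.norm(L[2]-L[1]),"ctr",(L[0]+L[2])/2,"long yaw",np.arctan2(*(L[1]-L[2])[[1,0]]))
fr=tri(S(*o(37,108,275,130,3)),T(201.6,177.9));fl=tri(S(*o(149,16,275,130,3)),T(97.9,185.6));print("front R,L",fr,fl,np.linalg.norm(fr[0]-fl[0]))
ro=[onz(T(x/1.5625,y/1.5625),.106) for x,y in((136,163),(303,150))];print("roof L,R",ro,np.linalg.norm(ro[0]-ro[1]))
for p in [ray("top",(472/1.5625,210/1.5625))]:print("batt",onz(p,.03))
```

```text
knob top (array([ 0.4395, -0.2342,  0.0553]), [0.00021106413733130487, 0.0002110641373312497])
lid [array([ 0.4634, -0.1893,  0.03  ]), array([ 0.4898, -0.236 ,  0.03  ]), array([ 0.4153, -0.2812,  0.03  ])] sides 0.05358618515412346 0.08709355554669786 ctr [ 0.4394 -0.2353  0.03  ] long yaw 0.5455128632469788
front R,L (array([0.4954, 0.0294, 0.083 ]), [0.0015095133440205626, 0.0015095133440205407]) (array([0.4817, 0.2704, 0.0823]), [0.003888066682102559, 0.0038880666821025527]) 0.24133594271996978
roof L,R [array([0.6609, 0.2848, 0.106 ]), array([0.6757, 0.0419, 0.106 ])] 0.2432936790603752
batt [ 0.6025 -0.2042  0.03  ]
```

The measurements agree with the text: knob top 55 mm (54 given), lid centre within 1 mm of the knob, front 241 mm wide (246), its top edge at 83 mm (86), drawer opening about 0.18. I'll grip by the knob so the gripper body stays above the roof, which is 106 mm high. First I go above it and look from close by.

```bash
cat >> h.py <<'E'
def rot(a): c,s=np.cos(a),np.sin(a); return np.array([[c,0,-s],[s,0,c],[0,-1,0]],float)
K=np.array([.4395,-.2347]); AG=.5455+np.pi/2
def wproj(st,X):
    m=bot.camera_model("wrist");M=m["tool_from_camera"];p=st["orientation"].T@(np.array(X)-st["position"])
    c=M[:3,:3].T@(p-M[:3,3]);th=np.arctan2(np.hypot(*c[:2]),c[2]);u=c[:2]/np.hypot(*c[:2])*th
    return m["intrinsics"][:2,:2]@u+m["intrinsics"][:2,2]
E
python3 - <<'E'
from h import *
np.set_printoptions(precision=3,suppress=True)
for a in(AG,AG-np.pi): print(a,bot.solve_ik([*K,.13],rot(a)))
for a in(AG-.487,AG-.487-np.pi): print(a,bot.solve_ik([.583,.1556,.13],rot(a)),bot.solve_ik([.66,.16,.06],rot(a)))
bot.gripper_to(.06); bot.move_to([*K,.15],rot(AG))
s=bot.state();i=bot.capture("wrist");print(s["time_s"],s["position"],s["q"])
for X in([*K,.054],[*K,.03],*[[*p,.03] for p in((.4634,-.1893),(.4898,-.236),(.4153,-.2812))]):
    p=wproj(s,X);print(p);cv2.circle(i,tuple(int(round(v)) for v in p),2,(0,0,255),-1)
cv2.imwrite("pics/w1.png",i)
E
```

```text
2.1162963267948967 [-0.095  0.157 -0.505  0.    -0.909 -0.93 ]
-1.0252963267948965 [-0.095  0.157 -0.505  0.    -0.909  2.212]
1.6292963267948966 [ 0.584  0.32  -0.28   0.    -0.971 -2.097] [ 0.524  0.5   -0.172  0.    -0.899 -2.036]
-1.5122963267948966 [ 0.584  0.32  -0.28   0.    -0.971  1.045] [ 0.524  0.5   -0.172  0.    -0.899  1.105]
2.4917 [ 0.44  -0.235  0.15 ] [-0.097  0.135 -0.478  0.    -0.957 -0.93 ]
[254.888 195.251]
[254.874 187.907]
[280.553 229.067]
[228.364 227.594]
[226.115 142.409]
```

View pics/w1.png

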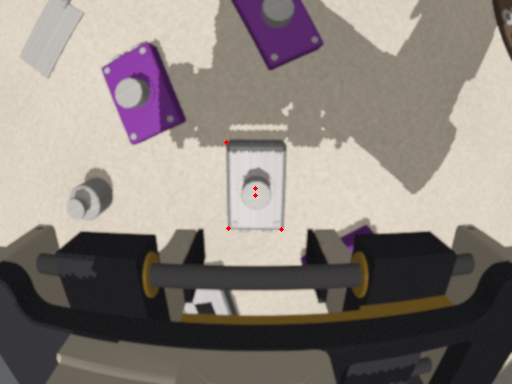

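The predicted points (red) land on the knob at (256,192) and on the lid corners, so the fit is within about 1–2 mm. Grasping now.

Run:
```python
from h import *
np.set_printoptions(precision=3,suppress=True)
print(bot.line_to([*K,.034],feed=.08,f_stop=6)); s=bot.state();print(s["position"])
f0=s["force"]
if s["position"][2]<.04:
    bot.gripper_to(0.0,effort=30); print("gap",bot.state()["finger_gap"])
    bot.line_to([*K,.06],feed=.06); bot.line_to([*K,.19],feed=.15); bot.pause(.2)
    s=bot.state();print(s["finger_gap"],s["force"]-f0,s["time_s"])
    cv2.imwrite("pics/w2.png",bot.capture("wrist"))
```

```text
False
[ 0.44  -0.235  0.034]
gap 0.02742925778757105
0.027204248957771005 [ 0.447 -0.862 -2.905] 6.575
```

View pics/w2.png

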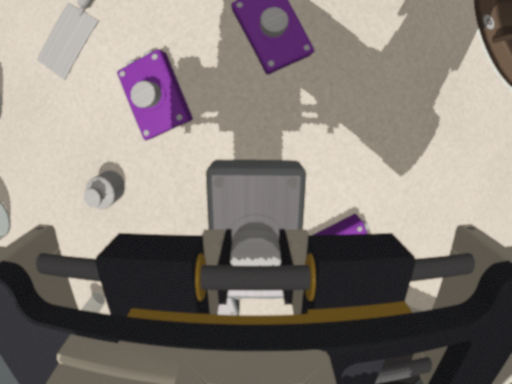

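The box is held upright: the gap is 27 mm on the 28 mm knob and the load is 2.9 N, about 0.3 kg. Next I go over the drawer and check there.

```bash
cat >> h.py <<'E'
YD=.059;XH=np.array([np.cos(YD),np.sin(YD)]);YH=np.array([-XH[1],XH[0]]);FC=np.array([.4886,.150])
D=lambda x,y:FC+x*XH+y*YH
AP=YD+np.pi/2
E
python3 - <<'E'
from h import *
np.set_printoptions(precision=3,suppress=True)
bot.move_to([*D(.095,0),.19],rot(AP))
s=bot.state();i=bot.capture("wrist");print(s["position"],s["time_s"],s["finger_gap"],s["q"])
for x,y,z in((0,.123,.086),(0,-.123,.086),(.016,.123,.086),(.016,-.123,.086),(.022,.101,.022),(.022,-.101,.022),(0,0,.086)):
    p=wproj(s,[*D(x,y),z]);cv2.circle(i,tuple(int(round(v)) for v in p),2,(0,0,255),-1)
cv2.imwrite("pics/w3.png",cv2.resize(i,(768,576)))
E
```

```text
[0.583 0.155 0.19 ] 8.1583 0.027235524612951555 [ 0.583  0.268 -0.204  0.    -1.099 -2.095]
```

View pics/w3.png

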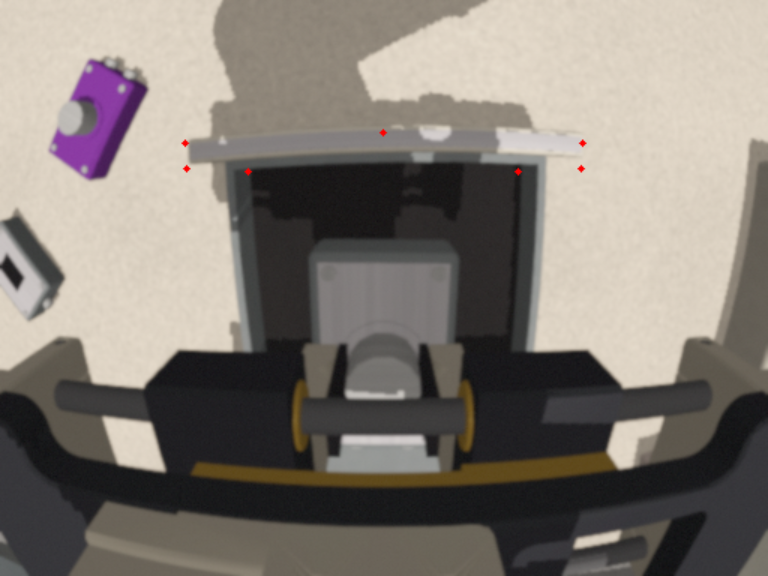

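The drawer front at row ~132–160 and the floor corners match the prediction to within about 2–3 mm, and the box is centred with wide clearance. I lower it and let the contact force find the floor.

Run:
```python
from h import *
np.set_printoptions(precision=3,suppress=True)
p=D(.095,0)
print(bot.line_to([*p,.075],feed=.12,f_stop=12), bot.state()["position"])
hit=bot.line_to([*p,.051],feed=.02,f_stop=2.0);s=bot.state();print(hit,s["position"],s["force"],s["finger_gap"],s["time_s"])
z=s["position"][2]
if hit and z<.062:
    bot.gripper_to(.05);bot.pause(.4);print(bot.state()["finger_gap"])
    bot.line_to([*p,.19],feed=.12); s=bot.state();print(s["position"],s["time_s"])
    a=bot.capture("scene");b=bot.capture("top");cv2.imwrite("pics/st.png",np.vstack([cv2.resize(a[110:250,260:460],(560,392))[:290],cv2.resize(b[70:200,80:230],(560,485))[150-0:460]]))
```

```text
False [0.584 0.156 0.076]
True [0.584 0.156 0.056] [ 0.236 -0.594  4.319] 0.026928854374140856 10.2
0.049917149461773835
[0.583 0.155 0.189] 12.5083
```

View pics/st.png

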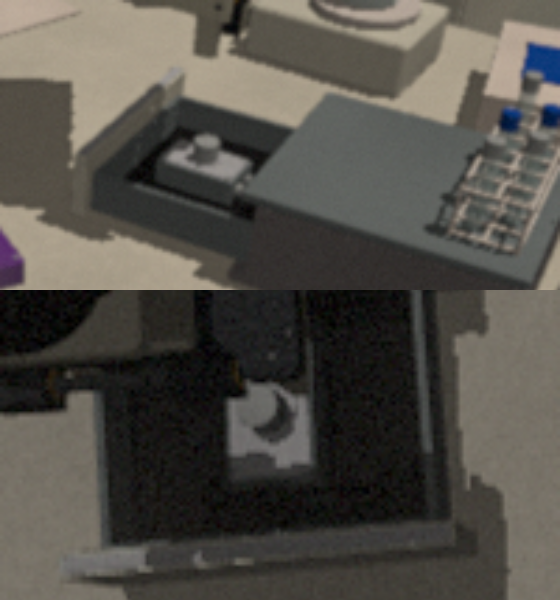

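The box stands upright on the drawer floor: floor contact came at 0.056−0.034 = 22 mm, as specified. Now I close the fingers and push the drawer shut gently, stopping on force.

Run:
```python
from h import *
np.set_printoptions(precision=3,suppress=True)
bot.line_to([*D(-.075,0),.19],feed=.15);bot.gripper_to(0.0)
bot.line_to([*D(-.075,0),.062],feed=.12)
hit=bot.line_to([*D(.215,0),.062],feed=.07,f_stop=14)
s=bot.state();x=(s["position"][:2]-FC)@XH;print(hit,"xd",x,s["force"],s["time_s"])
cv2.imwrite("pics/s5.png",cv2.resize(bot.capture("scene")[110:250,260:460],(800,560)))
```

```text
True xd 0.16822638012136196 [0.258 0.287 0.43 ] 19.0833
```

View pics/s5.png

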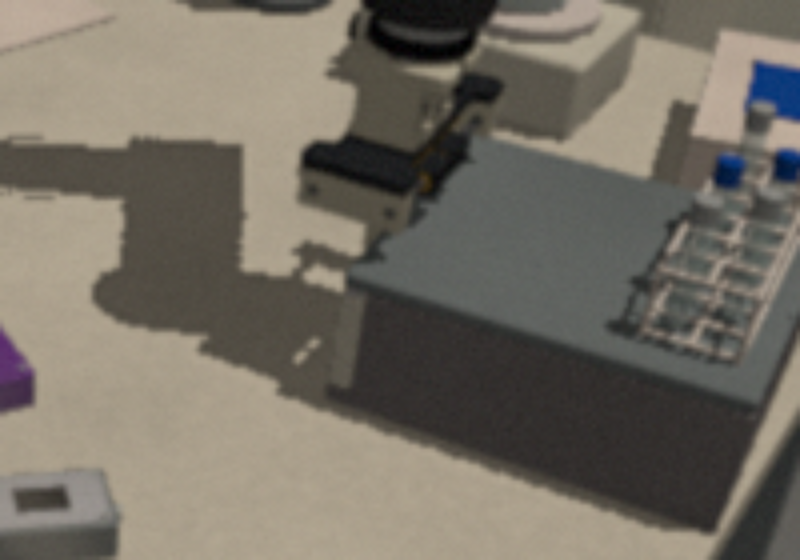

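The front looks flush with the roof edge. A second, slower push will confirm that it sits on the stop and did not just rebound.

Run:
```python
from h import *
np.set_printoptions(precision=3,suppress=True)
bot.line_to([*D(.155,0),.062],feed=.03)
for F in (8,15,20):
    hit=bot.line_to([*D(.20,0),.062],feed=.015,f_stop=F)
    s=bot.state();print(hit,"xd",(s["position"][:2]-FC)@XH,s["force"],s["time_s"])
    if F<20: bot.line_to([*D(.155,0),.062],feed=.04)
bot.line_to([*D(.10,0),.062],feed=.1);bot.line_to([*D(.06,0),.25],feed=.15)
bot.movej([-.946,.359,.012,0,-1.224,-.288]) ;bot.pause(.3)
b=bot.capture("top");cv2.imwrite("pics/t6.png",cv2.resize(b[20:200,60:340],(800,514)))
a=bot.capture("scene");cv2.imwrite("pics/s6.png",a)
print(bot.state()["time_s"])
```

```text
True xd 0.1680012257882551 [ 0.073 -0.433 -0.421] 20.9833
True xd 0.1677927800554516 [ 0.108 -0.527  0.399] 22.7833
True xd 0.1675501370783224 [ 0.068 -0.533 -0.391] 24.6
30.2583
```

View pics/t6.png

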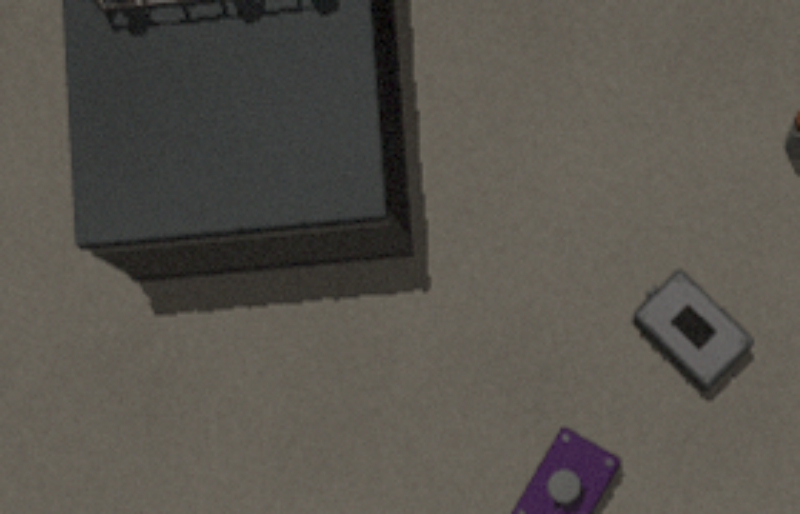

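The drawer front is flush under the roof edge at (245,245). All four pushes stopped at the same 0.168, so it is on the hard stop. The battery box patch at (693,325) corresponds to (472,209) in the first view, so it hasn't moved. Handing in.

```bash
python3 -c "
from plant import bot
bot.sign_off()"
```

```text
the job is handed in; nothing more can be done
```

The control box is in the drawer, the drawer is shut, and the job is handed in, with the clock at about 30 s of the 48 s.

- **Pick:** I took the grey box by its knob. The grip gap was 27 mm and the load 2.9 N, which matches 0.3 kg.
- **Place:** I lowered it until it touched the drawer floor at 22 mm, as specified, and let go. The cameras showed it upright.
- **Shut:** I pushed the drawer shut slowly with closed fingers. Four pushes all stopped at the same position (within 1 mm), and the front is flush with the roof edge in the top view.
- **Battery box:** it appears in the same place as at the start, within a pixel.
- **Robot:** it was back at its start pose, clear of everything.

Two things were not fully checked. The box cannot be seen once the drawer is shut, so its final pose rests on the view before closing and the slow push. The force read near zero just after each stop, so I judged the drawer shut from the repeated stop position and the picture.

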